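# Close a batch of slide cassettes on the pedal press

### The arm

A 6-joint arm with a two-finger parallel gripper is mounted at the origin on the work surface. World frame = base frame: x ahead of the robot, y to its left, z up, the work surface at z = 0. Lengths are in mm, angles in rad, forces in N, time in s.
With the tool pointing down it reaches from about 375 to 900 mm from the base axis. Payload 3.1 kg.
Tool frame: the origin (TCP) lies between the finger pads; the fingertips stand 8 mm ahead of it and the grasp point (between the pads) lies 11 mm behind it (manip.tips_ahead is the z of the fingertips in the tool frame, in mm); z points along the fingers, y is the line along which they close (so a half turn about z gives the same grasp; the last joint's range is limited). The gripper opens to 85 mm and grips with 20 to 120 N. Pads are 22 mm wide; open, the fingers measure 114 mm over their backs; the gripper's body (76 mm by 85 mm) begins 54 mm behind the grasp point. The pads swing forward as they close: fully open they stand 13 mm farther back than shut.
Start: joints at [0.956, 0.527, 1.433, -0, 1.181, -0.178], TCP at [264.359, 566.313, 239.31] pointing down, gripper open.
Joint ranges: [-3.08, 3.08], [-0.75, 2.2], [0.22, 2.44], [-1.43, 4.57], [0, 2.65], [-2.85, 2.85]. Speed limits (rad/s): [2.79, 2.79, 3.14, 3.14, 3.14, 3.14].

### API

Orientations are given as a unit quaternion [x, y, z, w].
In Python, from cell import manip gives the robot as it stands. Calls block until the motion is done:
- manip.reach(position, orientation): joint-space move of the TCP to a pose.
- manip.servo_line(position, feed=150, rotation=None): straight line of the TCP; rotation=None keeps the orientation; feed is the mean speed in mm/s.
- manip.move_joints(angles): joint-space move.
- manip.gripper_to(opening): opening from 0.0 (shut) to 1.0 (fully open); the grip force is fixed at half the most; returns when the fingers have stopped.
- manip.sleep(seconds).
- manip.ik(position, orientation): joint angles nearest the present ones, or None.
- manip.get_state(): the state.
- manip.camera(name): name is "scene" or "top" or "wrist"; returns (picture, depth): 400x640x3 uint8, red, green, blue; 400x640 float32, mm along the optical axis (not along the pixel's ray), 0 where there is no reading.
- manip.calibration(name): a dict with "K" (3x3 intrinsics, pixels), "rvec" (rotation vector, rad) and "tvec" (3), from world to camera coordinates, as OpenCV has them. Camera axes: x right, y down, z forward; pixel columns grow to the right and rows downward; lengths in mm; the calibration is good to about 2 mm. A picture is of the moment at which its call begins: read the wrist's pose just before it. calibration takes no time and is no camera call; for the wrist camera it gives the pose at the moment of the call.
A pose or a line that the arm cannot do raises manip.PlanningError and nothing moves.
- manip.close_job(): hands the job in; it is judged then, once.
The state is a dict: "clock": time; "joint_pos": joint angles; "joint_velocities": joint speeds; "tau": joint torques, N m; "ee_pos": TCP position; "ee_rot": TCP orientation; "force": force on the tool from outside, world axes, zero at the start; "moment": the same for the moment, N m; "finger_gap": opening from 0.0 (shut) to 1.0 (fully open); "finger_force": force on a finger pad.
Only numpy, scipy, OpenCV 4.12 (cv2) and the standard library are available. Lean on these libraries where they do the work, as an engineer would, in place of code of your own. Each camera call takes 0.05 s, during which the arm holds its last target. There are 200 camera calls.

### The job

Stand the reagent bottle that was left on the press carriage upright on the round cork coaster, and lay every slide cassette that stands on the bench flat inside the carriage's rim, cover up. Then push the carriage fully home under the press head, lock it with the clamp knob, and push the pedal right down to its stop so that every cover is pressed shut (never press the pedal while the carriage is unlocked). Let the pedal up, turn the clamp fully back to free, and draw the carriage all the way out again with the closed cassettes left lying in it; leave the other things on the bench as they are.

Things in the scene. Friction and masses are not known exactly. Their poses are not given: they have to be found in the camera images.
- press: pedal press fixed to the bench, grey base 290 x 260 x 18 mm, white head over its far half (240 mm wide, from 116 to 142 mm above the bench, front face 90 mm in +x of the origin). Origin on the bench under the middle of the carriage's fully-out position; at yaw 0 +x points away from the robot, +y to its left. Place and yaw vary
- ram (a joint): steel plate 90 x 200 mm hanging under the head, underside 85 mm above the bench; 0 = up. The pedal drives it down 23 mm (0.023), which just shuts the covers of cassettes lying in a carriage that is home
- deck (a point): centre of the carriage's upper floor, 32 mm above the bench, axes as the press. The floor inside the rim is 96 mm in x by 206 mm in y; the rim is 7 mm thick and stands 8 mm above the floor. Room for three cassettes side by side, long sides along x, 66 mm apart in y (a gripper finger fits between them)
- carriage (a joint): aluminium tray sliding along the press's +x: 0 = fully out (loading), 0.13 m = fully home under the head. Stiff, about 2.5 N, and stays where it is left; it starts within 12 mm of fully out
- handle (a point): grip point of the carriage's handle, a steel upright block 14 mm (x) x 30 mm (y), at the end of an arm 115 mm in front (-x) of the carriage's centre. Its top is 13 mm above this point and its foot 45 mm below. It moves with the carriage
- clamp (a joint): clamp knob left (+y) of the carriage. 0 = free (the steel arm points back towards the robot), 1.4 rad = locked; grows counter-clockwise seen from above, and stays where it is left (friction 0.06 N m). Locked, its 100 mm arm lies across in front of the carriage and stops it from coming out; it can swing there only when the carriage is home. Starts between 0 and 0.12
- clamp_grip (a point): on the clamp knob's axis at the height to grip. The grip is a black bar 46 mm long, 12 mm thick, along this point's own x (along the press's x when the clamp is at 0), from 24 mm below this point to 10 mm above it. The axis is fixed at 62 mm, 185 mm (x, y) in the press frame, 64 mm above the bench
- pedal (a joint): spring pedal right (-y) of the carriage, 0 = up, 0.3 rad = down on its stop. Its hinge lies along y at 75 mm, -190 mm, 60 mm (x, y, z) in the press frame and the pad points towards the robot. About 3 N on the pad starts it, about 8 N holds it at the stop, plus about 1.5 N for each cover being shut; it springs up when let go
- pedal_pad (a point): middle of the upper face of the pedal's pad, a ribbed aluminium plate 70 mm (x) x 60 mm (y), 115 mm from the hinge, rising 0.1 rad towards the robot when up. It is about 76 mm above the bench when up and goes down about 34 mm
- bottle: small glass reagent bottle with a paper label, 60 mm wide and 105 mm tall, orange cap 40 mm across on its top 24 mm; it stands on the carriage at the start. 0.15 to 0.3 kg. Origin at the centre of its underside, z up
- coaster: round cork coaster 100 mm across, 6 mm thick, fixed to the bench to the left of the press. Origin at the centre of its underside
- cassette1: slide cassette, one of up to three alike: aluminium base 84 mm (own x) x 40 mm (own y) x 24 mm high, over it a clear cover 78 x 30 x 6 mm on four steel posts. Overall 36 mm high with the cover open, 30 mm shut. Origin at the centre of its underside, z up. 0.11 to 0.2 kg. None if absent
- cassette2: slide cassette, one of up to three alike: aluminium base 84 mm (own x) x 40 mm (own y) x 24 mm high, over it a clear cover 78 x 30 x 6 mm on four steel posts. Overall 36 mm high with the cover open, 30 mm shut. Origin at the centre of its underside, z up. 0.11 to 0.2 kg. None if absent
- cassette3: slide cassette, one of up to three alike: aluminium base 84 mm (own x) x 40 mm (own y) x 24 mm high, over it a clear cover 78 x 30 x 6 mm on four steel posts. Overall 36 mm high with the cover open, 30 mm shut. Origin at the centre of its underside, z up. 0.11 to 0.2 kg. None if absent
- cover1 (a joint): cover of cassette1: 0 = open (up), 0.006 m = shut; takes about 2 N and stays where it is
- cover2 (a joint): cover of cassette2: 0 = open (up), 0.006 m = shut; takes about 2 N and stays where it is
- cover3 (a joint): cover of cassette3: 0 = open (up), 0.006 m = shut; takes about 2 N and stays where it is
- bottle_b: bystander: glass bottle 72 mm wide, 150 mm tall, orange cap, origin under it
- bottle_c: bystander: squat glass bottle 72 mm wide, 95 mm tall, orange cap
- bottle_d: bystander: bottle like the one on the carriage, but it stands on the bench at the front right
- beaker: bystander: glass beaker 64 mm wide, 75 mm tall
- jar: bystander: small jar 52 mm wide, 60 mm tall
- tip_box: bystander: blue box 120 x 85 x 55 mm
- dish: bystander: clear round dish 60 mm wide, 12 mm tall

How it is judged:
By the outcome, as a careful person would: the job done as asked, in the order asked, and still so for the second after the job is handed in, with the robot touching nothing.
Of cassette1, cassette2, cassette3 only 2 to 3 are there at a start; the rules pass over those that are not, and their reading is None.
At some moment in a run one of cassette1, cassette2, cassette3 may be knocked a few centimetres aside while the robot is not near it.
Once in a run the grip may slacken for a moment while it holds something.
It also fails if it takes over 200 s, if anything falls off the work surface, if the arm or the gripper's body presses on something with over 40 N, if the wrist force passes 120 N, or if a joint passes its speed limit or range.

## Working session

There is one attempt and no reset: what is moved stays moved. The work goes in short steps, each a Python script; the robot and the scene stay as the last script left them, time stands still between calls to the robot, and variables do not carry over. Pictures are saved under pics/ and viewed, at most 14 in all, crops included, and the job is handed in when it is done.

```bash
ls; mkdir -p pics; cat > h.py <<'E'
from cell import manip
import numpy as np, cv2
from scipy.spatial.transform import Rotation as R
def save(name, fn):
    p,d=manip.camera(name); c=manip.calibration(name)
    cv2.imwrite(f'pics/{fn}.png',p[:,:,::-1]); np.savez(f'pics/{fn}.npz',p=p,d=d,K=c['K'],r=c['rvec'],t=c['tvec'])
    return p,d
def cloud(fn):
    z=np.load(f'pics/{fn}.npz'); d=z['d']; K=z['K']; Rm=cv2.Rodrigues(z['r'].astype(float))[0]
    v,u=np.mgrid[0:400,0:640]
    P=np.stack([(u-K[0,2])/K[0,0]*d,(v-K[1,2])/K[1,1]*d,d],-1)
    W=(P-z['t'].ravel())@Rm
    W[d==0]=np.nan
    return W
E
python3 - <<'E'
from h import *
save('top','top0'); save('scene','scene0')
for n in('top','scene'):
    c=manip.calibration(n); Rm=cv2.Rodrigues(np.array(c['rvec'],float))[0]; print(n,np.array(c['K']).round(1).tolist(),(-Rm.T@np.array(c['tvec']).ravel()).round(1))
    print(Rm.round(2).tolist())
s=manip.get_state(); print(s['clock'],s['ee_rot'],s['finger_gap'])
E
```

```text
pics
top [[490.8, 0.0, 316.0], [0.0, 490.8, 201.8], [0.0, 0.0, 1.0]] [ 363.5   25.  1583.1]
[[-0.02, -1.0, -0.0], [-0.99, 0.02, -0.12], [0.12, 0.0, -0.99]]
scene [[384.7, 0.0, 318.1], [0.0, 384.7, 203.0], [0.0, 0.0, 1.0]] [1017.7 -411.9 1006.2]
[[0.67, 0.75, 0.0], [0.6, -0.54, -0.59], [-0.44, 0.39, -0.81]]
0.1 [ 2.16655367e-01  9.76247660e-01 -9.06424543e-04 -3.68814482e-04] 0.9964844325386059
```

View pics/top0.png

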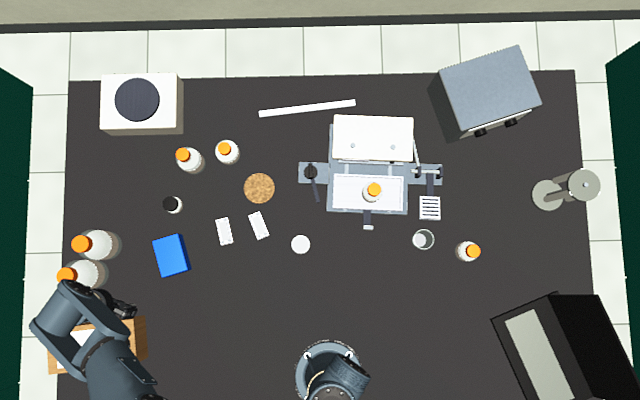

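View pics/scene0.png

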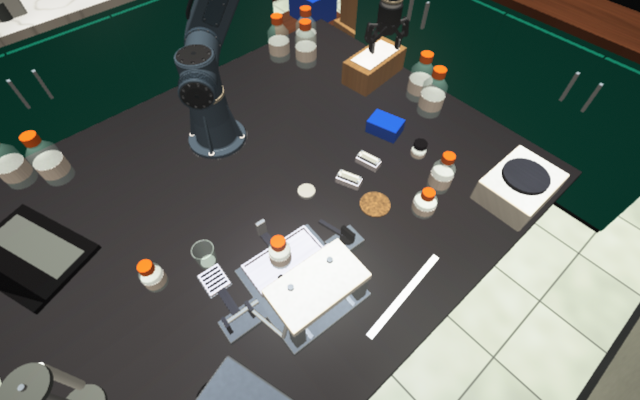

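The top view shows two cassettes at (224,231) and (259,225), the coaster at (259,188), and the bottle's cap at (374,189) on the carriage. The handle is at (368,226), the clamp at (311,172) and the pedal pad at (430,207). The scene view shows the same two cassettes and nothing more.

```bash
python3 - <<'E'
from h import *
W=cloud('top0')
def rect(n,u0,u1,v0,v1,z0,z1):
    w=W[v0:v1,u0:u1].reshape(-1,3); w=w[(w[:,2]>z0)&(w[:,2]<z1)]
    r=cv2.minAreaRect(w[:,:2].astype(np.float32)); print(n,len(w),'med',np.median(w,0).round(1),'rect',np.round(r[0],1),np.round(r[1],1),round(r[2],1))
rect('bench',230,300,260,300,-20,20)
rect('head',320,425,105,175,132,152)
rect('c224',210,238,212,250,18,60)
rect('c259',243,275,205,243,18,60)
rect('coaster',240,278,168,208,3,15)
rect('cap',360,385,178,205,125,150)
rect('handle',355,378,218,236,30,100)
rect('pad',415,445,190,225,50,100)
rect('base',300,450,100,225,12,24)
rect('rim',320,415,165,215,36,45)
rect('knob',298,325,155,185,55,95)
p=cv2.imread('pics/top0.png')
cv2.imwrite('pics/crop1.png',cv2.resize(p[100:260,200:460],None,fx=3,fy=3,interpolation=cv2.INTER_CUBIC))
E
```

```text
bench 2788 med [301.7 195.8  -0.7] rect [301.7 196.5] [222.9 123.7] 88.7
head 3548 med [ 721.3 -148.9  141.7] rect [ 719.9 -150. ] [241.  143.3] 85.8
c224 327 med [460.3 317.3  33.6] rect [459.9 319.2] [83.7 40.8] 11.7
c259 324 med [474.4 208.1  33.8] rect [475.4 209.9] [83.9 40.1] 21.2
coaster 672 med [596.6 209.7   6.1] rect [598.1 211.7] [121.2 128.6] 89.1
cap 144 med [ 566.3 -148.1  136.2] rect [ 566.5 -148.8] [39.1 37.2] 75.5
handle 76 med [ 459.4 -132.3   79.7] rect [ 469.2 -132.9] [30.2 38.7] 87.5
pad 536 med [ 516.9 -326.4   75.4] rect [ 523.5 -328. ] [63.5 92. ] 86.3
base 2012 med [ 636.7 -181.5   17.9] rect [ 672.7 -167.4] [484.9 405.5] 89.6
rim 552 med [ 571.5 -135.1   39.1] rect [ 568.9 -119.5] [260.6 121.5] 85.6
knob 59 med [638.2  39.7  73.6] rect [639.6  40.6] [ 9.5 45.9] 88.8
```

View pics/crop1.png

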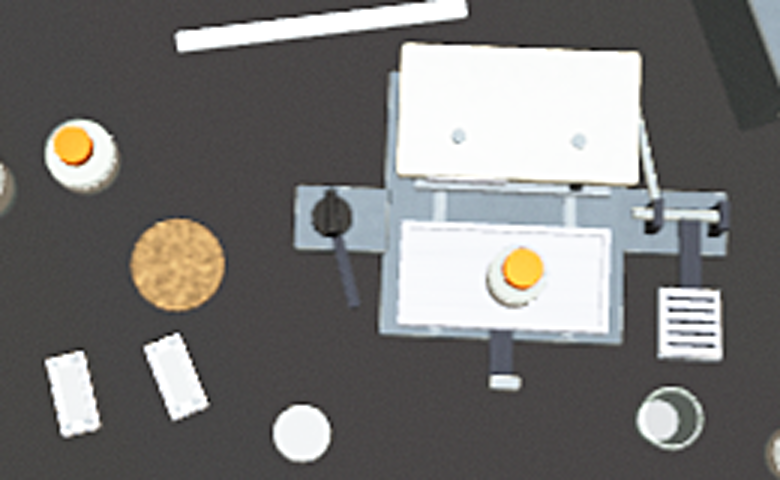

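```bash
cat >> h.py <<'E'
def q(deg):  # tool down, tool x axis at this world angle
    a=np.deg2rad(deg)/2; return [np.cos(a),np.sin(a),0,0]
def go(p,deg): manip.reach([float(x) for x in p],q(deg))
def line(p,f=150,deg=None): manip.servo_line([float(x) for x in p],feed=f,rotation=None if deg is None else q(deg))
def st():
    s=manip.get_state(); print('t%.1f'%s['clock'],np.round(s['ee_pos'],1),'gap%.3f'%s['finger_gap'],'ff%.1f'%s['finger_force'],'F',np.round(s['force'],1)); return s
E
python3 - <<'E'
from h import *
go([470,-140,420],175.8); st()
save('wrist','w1'); c=manip.calibration('wrist'); Rm=cv2.Rodrigues(np.array(c['rvec'],float))[0]
print((-Rm.T@np.array(c['tvec']).ravel()).round(1),Rm.round(2).tolist())
save('top','top1')
E
```

```text
t2.8 [ 470.1 -139.4  419.8] gap1.001 ff0.0 F [ 0.5 -0.  -0.5]
[ 398.7 -134.5  554.7] [[0.07, 1.0, 0.0], [0.96, -0.07, 0.28], [0.28, -0.02, -0.96]]
```

View pics/w1.png

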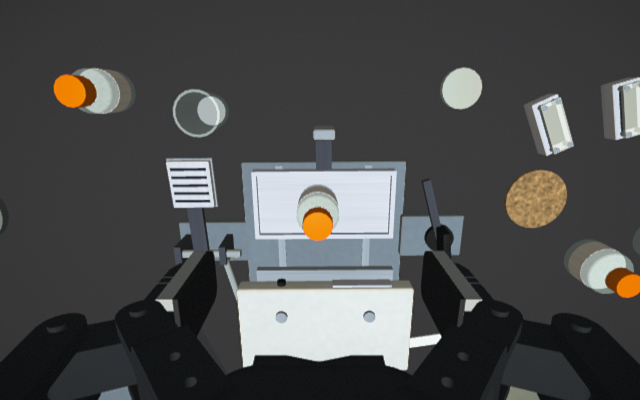

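View pics/top1.png

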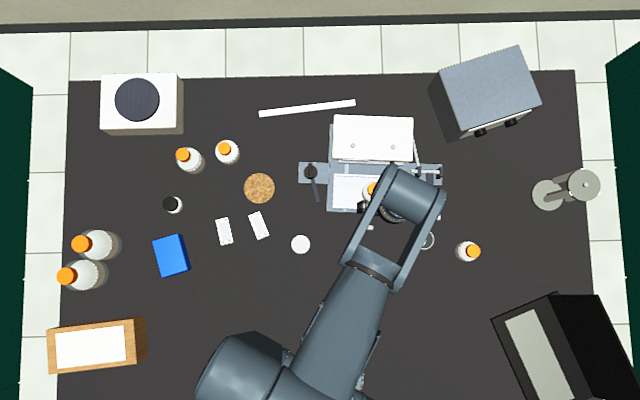

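The wrist view shows the carriage with the bottle's cap at (317,225), the handle at (324,134), the pad at (191,183), the knob at (439,238) and the two cassettes. The second top view shows no third cassette where the arm stood before.

```bash
python3 - <<'E'
from h import *
W=cloud('w1')
def rect(n,u0,u1,v0,v1,z0,z1):
    w=W[v0:v1,u0:u1].reshape(-1,3); w=w[(w[:,2]>z0)&(w[:,2]<z1)]
    if len(w)<5: print(n,len(w)); return
    r=cv2.minAreaRect(w[:,:2].astype(np.float32)); print(n,len(w),'med',np.median(w,0).round(1),'rect',np.round(r[0],1),np.round(r[1],1),round(r[2],1))
rect('bench',300,400,20,100,-20,20)
rect('head',238,412,275,350,139,146)
rect('cap',290,345,200,245,134,142)
rect('handle',305,345,122,145,74,84)
rect('pad',163,218,155,209,62,90)
rect('rim',240,410,160,245,37,44)
rect('knob',415,460,218,260,68,80)
rect('c',520,580,90,160,27,40)
rect('coaster',500,570,165,235,4,10)
# two views of same things, transformed into press frame check
O=np.array([558.7,-138.2]);a=np.deg2rad(-4.2)
for n,p in dict(knob=(62,185),pad=(-40,-190),handle=(-115,0)).items(): print(n,(O+np.array([[np.cos(a),-np.sin(a)],[np.sin(a),np.cos(a)]])@p).round(1))
E
```

```text
bench 7962 med [356.2 -84.6   0.4] rect [357.7 -83.4] [152.2 111. ] 85.9
head 10256 med [ 699.  -146.6  142.4] rect [ 700.2 -147. ] [239.4 100.3] 85.8
cap 700 med [ 563.7 -147.6  137.3] rect [ 564.3 -147.7] [39.2 38.5] 46.7
handle 47 med [ 448.4 -131.6   83.2] rect [ 453.8 -131.4] [28.3 13.1] 86.1
pad 2306 med [ 508.8 -321.8   76.6] rect [ 512.9 -324.8] [64.1 76.7] 87.0
rim 1898 med [ 551.2 -130.7   40.3] rect [ 569.4 -138.6] [220.4 111.1] 86.5
knob 195 med [629.8  41.7  74.6] rect [634.5  41.6] [40.  11.9] 1.9
c 1202 med [471.3 209.8  36.3] rect [472.  211.4] [80.6 31.7] 21.1
coaster 2747 med [593.4 210.5   6.5] rect [594.8 210.7] [99.4 99.5] 32.0
knob [634.1  41.8]
pad [ 504.9 -324.8]
handle [ 444.  -129.8]
```

```bash
python3 - <<'E'
from h import *
go([565,-148,200],175.8)
line([565,-148,114],120); manip.gripper_to(0.0); st()
line([565,-148,185],100); st()
line([585,60,185],180); line([595.5,211,160],180); st()
line([595.5,211,89],80); st()
save('scene','s_b')
E
```

```text
t5.2 [ 565.4 -147.8  115.2] gap0.476 ff52.6 F [-0.9  0.6  4.6]
t6.0 [ 564.4 -147.8  184.4] gap0.470 ff51.6 F [ 0.8 -0.  -2.1]
t8.4 [595.6 210.1 160.1] gap0.473 ff51.6 F [ 0.4  0.2 -2. ]
t9.4 [595.4 210.9  89.6] gap0.472 ff53.9 F [-1.6 -0.2  4.4]
```

```bash
python3 -c "
import cv2;p=cv2.imread('pics/s_b.png');cv2.imwrite('pics/s_bc.png',cv2.resize(p[120:260,290:490],None,fx=4,fy=4,interpolation=2))"
```

```text
(no output)
```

View pics/s_bc.png

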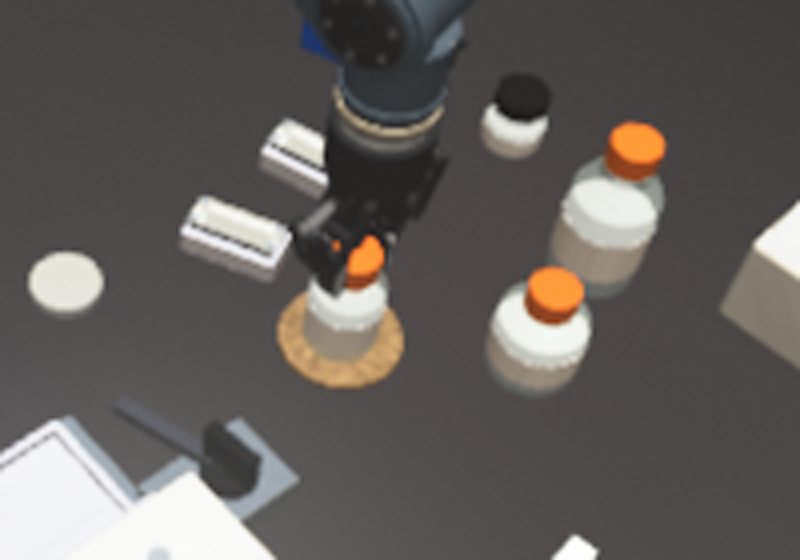

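The bottle stands upright and centred on the coaster and is still gripped, with an upward contact force on the tool. I'll release it, back off and measure the cassettes again.

```bash
cat >> h.py <<'E'
def cass(fn,lo=(380,120),hi=(560,460)):
    save('top',fn); W=cloud(fn)
    m=((W[...,2]>18)&(W[...,2]<50)&(W[...,0]>lo[0])&(W[...,0]<hi[0])&(W[...,1]>lo[1])&(W[...,1]<hi[1])).astype(np.uint8)
    n,l=cv2.connectedComponents(m); out=[]
    for i in range(1,n):
        w=W[l==i]
        if len(w)<100: continue
        (c,s,a)=cv2.minAreaRect(w[:,:2].astype(np.float32))
        if s[0]<s[1]: s=s[::-1]; a+=90
        a=(a+90)%180-90
        print(len(w),np.round(c,1),np.round(s,1),round(a,1),'z',np.percentile(w[:,2],90).round(1))
        if abs(s[0]-84)<8 and abs(s[1]-40)<8: out.append((c[0],c[1],a))
    return out
E
python3 - <<'E'
from h import *
manip.gripper_to(0.8); p=manip.get_state()['ee_pos']; line([p[0],p[1],200],150)
go([500,-60,330],175.8); L=cass('t2'); st()
W=cloud('t2')[165:215,235:285].reshape(-1,3); w=W[W[:,2]>95]; print('bottle',len(w),w.mean(0).round(1),w[:,2].max())
E
```

```text
326 [475.1 209.6] [83.8 40. ] 21.3 z 39.1
331 [459.5 319. ] [83.3 41.8] 11.9 z 38.8
t12.0 [500.2 -59.1 329.2] gap0.801 ff0.0 F [1.  0.5 0. ]
bottle 141 [595.5 207.6 109.6] 118.46123814823177
```

```bash
cat >> h.py <<'E'
C=np.array([570.0,-138.6]); PY=np.array([0.0732,0.9973]); PX=np.array([0.9973,-0.0732])
def pick(c):
    x,y,a=c; x-=1; y+=0.4; deg=a+180
    go([x,y,110],deg); line([x,y,15],120); st(); manip.gripper_to(0.0); st()
    line([x,y,120],120); st()
def place(dy):
    t=C+PY*dy
    go([t[0]-60,t[1],150],175.8) if False else line([t[0],t[1],120],180,175.8)
    st(); line([t[0],t[1],60],100); s=st()
    line([t[0],t[1],48],30); st()
E
python3 - <<'E'
from h import *
manip.gripper_to(0.85)
L=cass('t3'); c=min(L,key=lambda v:v[1]); print(c)
pick(c); place(-45)
save('scene','s_p')
E
```

```text
329 [475.1 209.8] [83.6 40. ] 21.5 z 39.7
329 [459.6 319. ] [83.5 40.3] 11.7 z 39.0
(475.1445007324219, 209.8077392578125, 21.505107879638672)
t14.5 [474.7 210.2  15.5] gap0.848 ff0.0 F [ 0.1  0.3 -0.1]
t14.9 [474.6 210.5  16.1] gap0.448 ff62.1 F [-0.6 -0.4  5. ]
t15.9 [473.5 210.1 119.5] gap0.449 ff61.2 F [ 0.5  0.  -1.6]
t18.3 [ 566.5 -182.6  120. ] gap0.451 ff61.2 F [ 0.6 -0.4 -1.1]
t19.1 [ 567.1 -183.6   60.2] gap0.452 ff61.2 F [ 0.3 -0.2 -2. ]
t19.6 [ 566.8 -183.5   48.1] gap0.448 ff61.5 F [-0.2  0.1  0.2]
```

```bash
python3 -c "
import cv2;p=cv2.imread('pics/s_p.png');cv2.imwrite('pics/s_pc.png',cv2.resize(p[200:340,190:390],None,fx=4,fy=4,interpolation=2))"
```

```text
(no output)
```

View pics/s_pc.png

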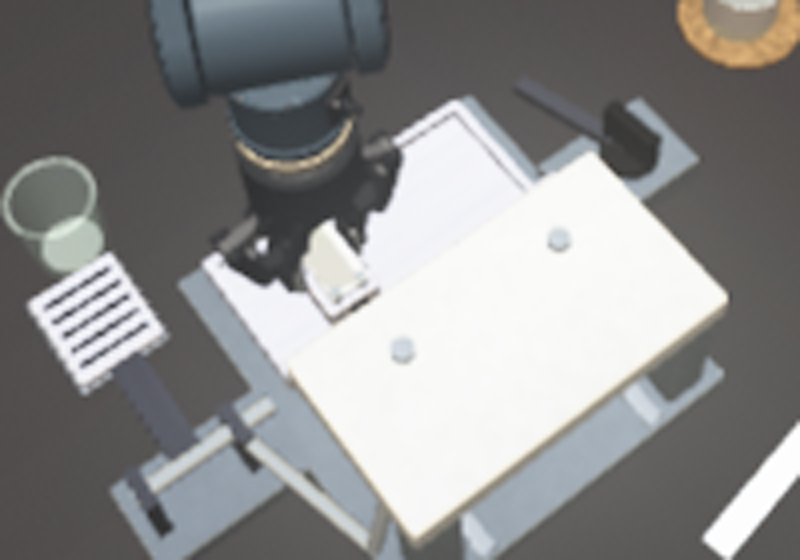

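The cassette is over the carriage floor inside the rim and about to touch down. I'll release it, then fetch the second one.

```bash
python3 - <<'E'
from h import *
manip.gripper_to(0.75); p=manip.get_state()['ee_pos']; line([p[0],p[1],150],150)
go([480,60,300],175.8); 
L=cass('t4'); 
if L:
    c=max(L,key=lambda v:v[1]); manip.gripper_to(0.85)
    pick(c); save('top','t5'); W=cloud('t5')
    w=W[150:230,320:430].reshape(-1,3); w=w[(w[:,2]>55)&(w[:,2]<78)]
    r=cv2.minAreaRect(w[:,:2].astype(np.float32)); print('placed',len(w),r)
E
```

```text
332 [459.8 319.2] [83.7 41.8] 11.6 z 39.0
t24.5 [459.4 319.7  15.6] gap0.849 ff0.0 F [ 0.3 -0.4  0. ]
t24.9 [459.4 320.1  16.2] gap0.448 ff62.2 F [-0.7  0.6  5.4]
t25.9 [458.1 319.3 119.3] gap0.453 ff61.4 F [ 0.2  0.  -1.5]
placed 694 ((573.6384887695312, -226.52468872070312), (202.5701446533203, 257.0474548339844), 86.35810852050781)
```

```bash
python3 - <<'E'
from h import *
place(45)
manip.gripper_to(0.75); p=manip.get_state()['ee_pos']; line([p[0],p[1],150],150)
go([440,-135,420],175.8); manip.sleep(0.3); save('wrist','w2'); st()
W=cloud('w2')
m=((W[...,2]>62)&(W[...,2]<74)&(abs(W[...,0]-566)<60)&(abs(W[...,1]+139)<105)).astype(np.uint8)
n,l=cv2.connectedComponents(m)
for i in range(1,n):
    w=W[l==i]
    if len(w)>100: print(len(w),cv2.minAreaRect(w[:,:2].astype(np.float32)))
m=(W[...,2]>36)&(W[...,2]<44)&(abs(W[...,0]-566)<75)&(abs(W[...,1]+139)<125)
print('rim',cv2.minAreaRect(W[m][:,:2].astype(np.float32)))
E
```

```text
t28.5 [573. -93. 120.] gap0.454 ff61.4 F [-0.2  0.2 -2.7]
t29.3 [573.7 -93.8  60.2] gap0.450 ff61.4 F [ 0.7  0.2 -2.7]
t29.8 [573.4 -93.8  48.2] gap0.456 ff61.7 F [-0.5  0.1  0.8]
t32.5 [ 440.2 -134.9  419.3] gap0.751 ff0.0 F [-0.  -0.1  0. ]
1003 ((571.5113525390625, -93.7765884399414), (30.017168045043945, 79.06922912597656), 85.55392456054688)
993 ((565.1876831054688, -183.60064697265625), (30.081029891967773, 77.40336608886719), 85.04411315917969)
rim ((569.7547607421875, -138.63079833984375), (220.39759826660156, 111.18509674072266), 86.17064666748047)
```

View pics/w2.png

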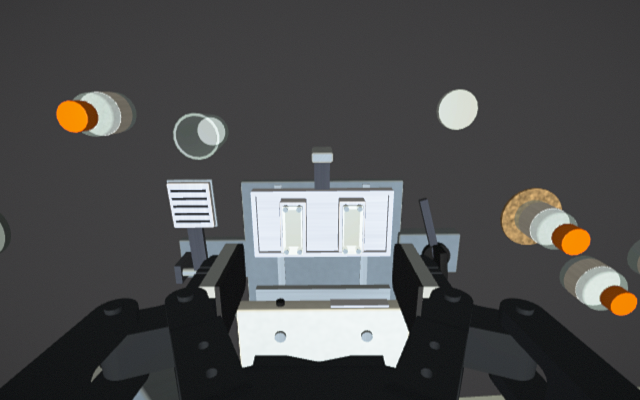

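Both cassettes lie flat inside the rim with their covers up, at about (293,227) and (352,227). The bottle is upright on the coaster. Next I'll push the carriage home.

```bash
python3 - <<'E'
from h import *
h=C+np.array([-.3,0])-115*PX; print(h)
go([*h,150],175.8); line([*h,58],100); st(); manip.gripper_to(0.0); s=st()
p0=np.array(s['ee_pos'][:2])
def at(d): t=h+PX*d; return [t[0],t[1],58]
line(at(100),60); st()
d=112
line(at(d),60); st()
while d<128:
    d+=1; line(at(d),20); F=np.array(manip.get_state()['force'][:2])@PX; print(d,F.round(1),(np.array(manip.get_state()['ee_pos'][:2])@PX-p0@PX).round(1))
    if F<-9: break
manip.sleep(.3); st()
save('scene','s_home'); 
E
```

```text
[ 455.0105 -130.182 ]
t34.6 [ 455.4 -130.4   58.5] gap0.753 ff0.0 F [ 0.4 -0.  -0.8]
t35.0 [ 455.7 -131.1   58.8] gap0.347 ff59.4 F [-1.  -3.9  6.9]
t36.9 [ 554.6 -137.6   58.8] gap0.337 ff59.5 F [-2.1 -1.1  6.1]
t37.2 [ 568.1 -138.5   58.8] gap0.342 ff59.4 F [ 2.9 -0.3  6.3]
113 0.4 112.6
114 -2.0 113.0
115 -2.7 113.8
116 -2.3 114.8
117 -2.0 115.8
118 -1.7 116.8
119 -2.5 117.8
120 -1.8 118.7
121 -1.1 119.8
122 -1.4 120.7
123 -2.1 121.7
124 -2.8 122.7
125 -2.1 123.7
126 -3.6 124.1
127 -6.4 124.1
128 -7.9 124.1
t41.5 [ 579.5 -139.2   58.8] gap0.340 ff60.3 F [-8.  -1.  12.9]
```

The carriage stopped at 124 mm, where I had expected about 119. I'll check the handle and knob from the wrist camera before clamping.

```bash
python3 - <<'E'
from h import *
manip.gripper_to(0.75); p=manip.get_state()['ee_pos']; line([p[0],p[1],170],150)
go([500,-20,380],175.8); manip.sleep(.2); save('wrist','w3'); st()
W=cloud('w3')
def comp(n,z0,z1,x0,x1,y0,y1):
    m=((W[...,2]>z0)&(W[...,2]<z1)&(W[...,0]>x0)&(W[...,0]<x1)&(W[...,1]>y0)&(W[...,1]<y1)).astype(np.uint8)
    k,l=cv2.connectedComponents(m)
    for i in range(1,k):
        w=W[l==i]
        if len(w)>25: r=cv2.minAreaRect(w[:,:2].astype(np.float32)); print(n,len(w),np.round(r[0],1),np.round(r[1],1),round(r[2],1),np.median(w,0).round(1))
comp('handle',74,90,540,610,-180,-100)
comp('knob',68,82,590,680,10,80)
comp('head',138,147,620,720,-300,0)
comp('rim',36,44,570,700,-270,0)
comp('pad',60,90,440,560,-365,-290)
E
python3 -c "
import cv2;p=cv2.imread('pics/w3.png');cv2.imwrite('pics/w3v.png',p)"
```

```text
t44.1 [500.1 -20.5 378.5] gap0.748 ff0.0 F [-0.4  0.2 -0. ]
handle 277 [ 578.2 -138.8] [29.8 13.7] 85.2 [ 577.2 -137.6   85. ]
knob 286 [638.   42.3] [46.5 12.1] 2.9 [636.1  41.8  75. ]
head 4062 [688.5 -86.9] [121.1  70. ] 86.3 [687.4 -82.1 142.6]
head 476 [ 657.  -238.5] [49.9 20.7] 87.8 [ 653.2 -239.2  142.3]
rim 46 [ 574.3 -136.6] [30.6 10.2] 64.1 [ 572.7 -134.4   40.5]
rim 547 [668.4 -89.5] [108.5  53.3] 85.7 [646.9 -68.8  40.6]
rim 401 [ 651.7 -214.3] [80.  36.3] 86.7 [ 638.4 -226.5   40.4]
rim 34 [ 648.  -193.9] [24.9  1.4] 86.6 [ 648.  -196.6   39.5]
rim 59 [653.8 -98.2] [38.9  2.5] 84.5 [654.1 -96.4  40.4]
pad 101 [ 443.5 -304.3] [28.7  5.9] 86.9 [ 443.1 -304.9   74.9]
pad 3090 [ 517.7 -324.7] [64.3 85.2] 86.5 [ 511.4 -320.4   76.5]
```

View pics/w3.png

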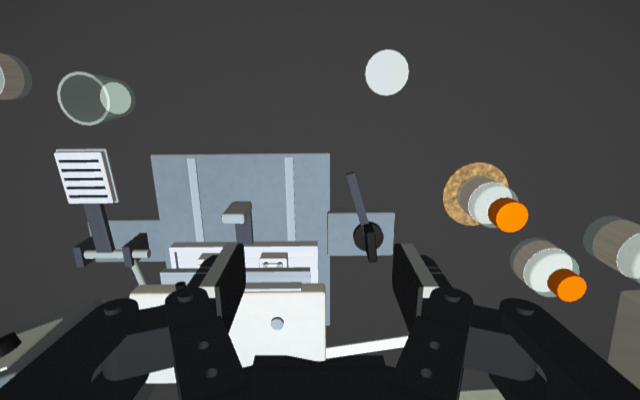

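The knob bar is now fully visible, centred at (638, 42). The press origin is therefore about (562.7, -137.7), and the carriage is home. Next I'll turn the clamp.

```bash
cat >> h.py <<'E'
K=np.array([638.0,42.0])
def turn(a0,a1,n=10):
    for a in np.linspace(a0,a1,n+1)[1:]: line([*K,55],60,a)
    s=st(); print('moment',np.round(s['moment'],2)); return s
E
python3 - <<'E'
from h import *
manip.gripper_to(0.45)
go([*K,220],2.9); line([*K,55],100); st(); manip.gripper_to(0.0); s=st(); print(np.round(s['moment'],2))
turn(2.9,70)
for a in (74,76,78,80):
    turn(a-2,a,1)
E
```

```text
t49.0 [638.5  42.   55.7] gap0.450 ff0.0 F [ 0.2 -0.5  0.9]
t49.3 [638.2  42.3  55.6] gap0.130 ff59.4 F [-1.9  1.6  2.8]
[0.21 0.1  0.02]
t52.0 [638.2  42.4  55.7] gap0.130 ff59.7 F [-2.   2.2  5.9]
moment [0.35 0.11 0.07]
t52.2 [638.2  42.4  55.6] gap0.130 ff59.7 F [-0.7  1.5  5.3]
moment [0.38 0.12 0.05]
t52.5 [638.2  42.4  55.6] gap0.132 ff59.7 F [-0.4  2.7  5. ]
moment [0.32 0.11 0.04]
t52.8 [638.2  42.4  55.6] gap0.126 ff60.4 F [-1.3  1.9  6.6]
moment [ 0.28  0.19 -0.74]
t53.0 [638.2  42.4  55.7] gap0.126 ff70.6 F [-1.3  0.9  5.6]
moment [ 0.25  0.21 -1.47]
```

```bash
python3 - <<'E'
from h import *
manip.gripper_to(0.45); p=manip.get_state()['ee_pos']; line([p[0],p[1],200],150)
go([450,-40,350],175.8); manip.sleep(.2); save('wrist','w4')
W=cloud('w4'); m=(W[...,2]>68)&(W[...,2]<82)&(abs(W[...,0]-638)<50)&(abs(W[...,1]-42)<45)
print('knob',cv2.minAreaRect(W[m][:,:2].astype(np.float32)))
m=(W[...,2]>74)&(W[...,2]<92)&(abs(W[...,0]-578)<30)&(abs(W[...,1]+139)<35)
print('handle',cv2.minAreaRect(W[m][:,:2].astype(np.float32)))
manip.gripper_to(0.0); P=[509,-324.3]
go([*P,130],175.8); line([*P,90],100); f0=manip.get_state()['force'][2]
print(f0)
z=90
line([*P,70],40);st()
z=70
while z>38:
    z-=2; line([P[0]+(70-z)*0.06,P[1],z],20); manip.sleep(.05); s=manip.get_state(); f=s['force'][2]-f0; print(z,np.round(s['ee_pos'][2],1),round(f,1))
    if f>24: break
manip.sleep(.5); st(); save('scene','s_ped')
E
python3 -c "
import cv2;p=cv2.imread('pics/s_ped.png');cv2.imwrite('pics/s_pedc.png',cv2.resize(p[190:350,180:400],None,fx=3.6,fy=3.6,interpolation=2))"
```

```text
knob ((0.0, 0.0), (0.0, 0.0), 0.0)
handle ((571.3631591796875, -150.9962921142578), (0.48621389269828796, 4.235269069671631), 25.26836395263672)
-0.7292199607370337
t59.4 [ 508.9 -324.9   70.1] gap-0.000 ff2.1 F [-1.6 -2.1  4.9]
68 68.2 5.2
66 66.2 5.5
64 64.1 6.7
62 62.2 6.6
60 60.2 5.3
58 58.4 7.9
56 56.5 6.8
54 54.6 8.6
52 52.7 8.2
50 51.2 10.4
48 50.8 20.1
46 50.5 30.7
t63.5 [ 510.7 -324.7   50.5] gap0.001 ff15.5 F [-9.6  0.6 30.2]
```

View pics/s_pedc.png

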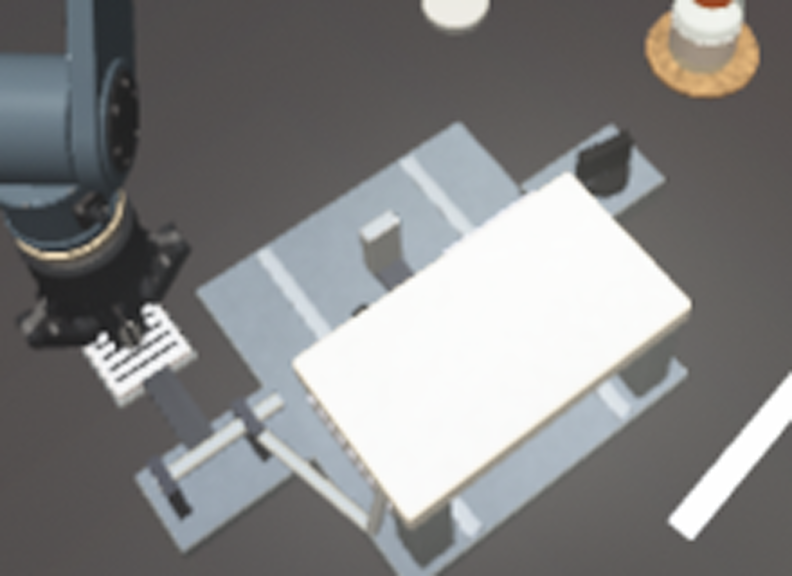

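The pedal is on its stop: the force rose sharply at TCP z ≈ 51, after about 34 mm of travel. The knob bar is turned to locked. I'll let the pedal up, unclamp, and draw the carriage out.

```bash
python3 - <<'E'
from h import *
p=manip.get_state()['ee_pos']; line([p[0]-1,p[1],95],80); line([p[0]-1,p[1],200],150)
manip.gripper_to(0.45)
go([*K,220],76.2); line([*K,55],100); st(); manip.gripper_to(0.0); s=st()
turn(76.2,6)
for a in (2,-1,-4,-6):
    s=turn(a+2,a,1)
    if s['moment'][2]>1: break
manip.gripper_to(0.45); line([*K,200],150)
h=np.array([578.0,-138.9])
manip.gripper_to(0.75); go([500,-60,300],175.8); manip.sleep(.2); save('wrist','w5')
W=cloud('w5'); m=(W[...,2]>68)&(W[...,2]<82)&(abs(W[...,0]-638)<50)&(abs(W[...,1]-42)<45)
print('knob',cv2.minAreaRect(W[m][:,:2].astype(np.float32)))
st()
E
```

```text
t69.5 [638.5  42.   55.7] gap0.450 ff0.0 F [-0.9  0.6  1.2]
t69.8 [638.1  42.   55.6] gap0.125 ff59.1 F [-1.8  0.1  3.9]
t72.6 [637.8  42.3  55.6] gap0.124 ff59.6 F [-2.6  0.7  4.7]
moment [ 0.13  0.33 -0.05]
t72.8 [637.8  42.3  55.6] gap0.127 ff59.6 F [-1.7  0.9  5.5]
moment [ 0.1   0.27 -0.02]
t73.1 [637.9  42.3  55.6] gap0.130 ff59.6 F [-2.   1.4  5.5]
moment [ 0.12  0.28 -0.03]
t73.3 [637.8  42.3  55.6] gap0.129 ff59.6 F [-1.9  1.3  5.4]
moment [ 0.13  0.25 -0.01]
t73.6 [637.9  42.3  55.6] gap0.130 ff63.0 F [-2.9  1.5  5.8]
moment [0.24 0.34 1.05]
knob ((615.2144165039062, 47.402679443359375), (0.0771956667304039, 1.4533512592315674), 6.404409885406494)
t78.5 [500.  -60.  299.9] gap0.753 ff0.0 F [-0.7 -0.1  0.8]
```

View pics/w5.png

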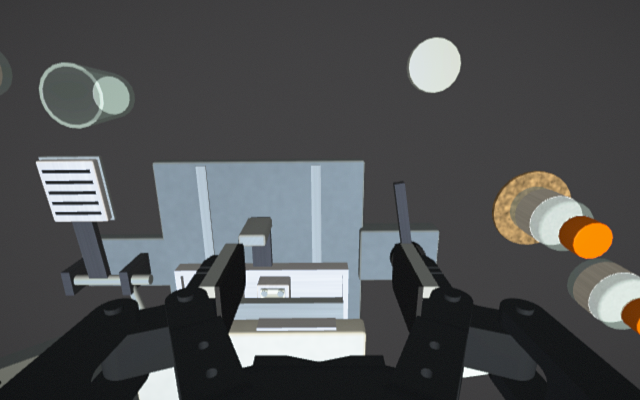

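The clamp arm at (402,210) points straight back, on its free stop, and the pedal is up. Now I'll draw the carriage out.

```bash
python3 - <<'E'
from h import *
h=np.array([578.0,-138.9])
go([*h,150],175.8); line([*h,58],100); manip.gripper_to(0.0); st()
def at(d): t=h-PX*d; return [t[0],t[1],58]
line(at(60),60); st(); line(at(122),60); st(); d=122
while d<140:
    d+=1; line(at(d),20); s=manip.get_state(); F=np.array(s['force'][:2])@PX
    if d>127: print(d,F.round(1),(h@PX-np.array(s['ee_pos'][:2])@PX).round(1),round(s['finger_gap'],3))
    if F>8: break
manip.gripper_to(0.75); p=manip.get_state()['ee_pos']; line([p[0],p[1],150],150)
go([430,-135,420],175.8); manip.sleep(.2); save('wrist','w6'); st()
W=cloud('w6')
def comp(n,z0,z1,x0,x1,y0,y1):
    m=((W[...,2]>z0)&(W[...,2]<z1)&(W[...,0]>x0)&(W[...,0]<x1)&(W[...,1]>y0)&(W[...,1]<y1)).astype(np.uint8)
    k,l=cv2.connectedComponents(m)
    for i in range(1,k):
        w=W[l==i]
        if len(w)>60: r=cv2.minAreaRect(w[:,:2].astype(np.float32)); print(n,len(w),np.round(r[0],1),np.round(r[1],1),round(r[2],1),np.median(w,0).round(1))
comp('cover',58,80,500,620,-235,-40); comp('rim',36,44,490,640,-260,-20)
comp('handle',74,92,420,480,-160,-100); comp('knob',68,82,590,680,10,80); comp('pad',60,90,460,545,-365,-290)
E
```

```text
t80.8 [ 578.3 -139.2   58.8] gap0.343 ff59.3 F [-1.2  0.2  5.4]
t81.9 [ 518.3 -135.3   58.7] gap0.339 ff60.0 F [ 1.1 -1.5  8.1]
t83.1 [ 456.8 -131.2   58.7] gap0.342 ff60.0 F [ 0.8 -4.2  8.2]
128 2.1 126.9 0.343
129 1.4 127.9 0.343
130 2.1 128.8 0.339
131 2.6 129.7 0.341
132 5.5 129.7 0.338
133 7.1 129.6 0.342
134 10.1 129.6 0.341
t88.6 [ 429.8 -134.9  418.5] gap0.755 ff0.0 F [-0.5 -0.2  0. ]
cover 989 [ 563.7 -121.9] [33.8 78.6] 86.3 [ 562.6 -122.7   62.7]
cover 947 [ 559.7 -183.5] [33.  77.5] 86.1 [ 557.9 -183.1   62.7]
rim 1938 [ 564.6 -138.4] [220.6 111.4] 86.4 [ 553.7 -136.6   40.6]
handle 233 [ 449.1 -130.3] [28.8 13.3] 85.5 [ 448.5 -130.8   85.2]
knob 139 [630.5  42.1] [12. 32.] 85.9 [625.4  42.7  74.9]
pad 2100 [ 510.1 -323.8] [63.4 71.3] 87.8 [ 507.2 -322.5   77.1]
```

View pics/w6.png

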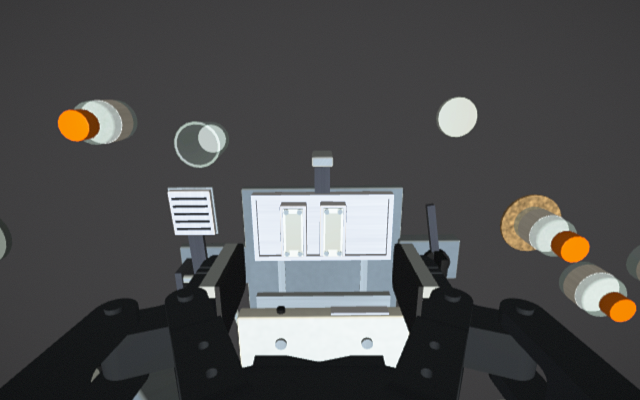

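The carriage is fully out at its stop and the clamp is free. Both cassettes lie inside the rim at (293,232) and (333,231), one of them shifted about 28 mm sideways but still flat. Their cover tops measure 62.7 mm, so they are shut (62 expected; open would be 68). The bottle still stands on the coaster.

```bash
python3 -c "
from h import *
print(manip.close_job())"
```

```text
the job is handed in; nothing more can be done
None
```

The job is handed in after about 89 s on the robot's clock: the bottle is upright on the coaster, both cassettes (only two were there) are pressed shut inside the rim, the clamp is free and the carriage is fully out; one cassette ended up about 28 mm to the side of where I placed it.

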